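Unclamp a flange on a tilted turntable: left-hand nut and C-washer

TASK

Release the round flange on the tilted turntable. The winged clamp nut in its middle has a left-hand thread, so slacken it clockwise by a good half turn, until its foot has lifted out of the C-washer; then draw the C-washer out from under it by its upright pin and lay it flat, pin up, in the large compartment of the steel parts tray, without dropping it. Leave the drinking glass, the tape measure and the things in the tray where they are.

Things in the scene. Friction and masses are not known exactly. Their poses are not given: they have to be found in the camera images.
- positioner: Grey bench positioner, fixed to the bench, its front with the control panel turned away from the robot: base 240 x 260 x 61 mm. Between two cheeks sits a drive head with a 200 mm turntable, whose spindle leans 26 degrees from vertical to the front (its -x). The drive is locked: the turntable stays put. On it lies a grey flange, 172 mm across, 8 mm thick. Origin: middle of the base on the bench; z up.
- nut_grip (a point): Middle of the clamp nut's bar, on the spindle's axis. Bright steel nut on the stud, it cannot come off: collar 44 mm across and 7 mm high, hub up to 13 mm, on it a straight flat-sided bar 60 mm long and 16 mm thick, 13 to 44 mm above the C-washer's upper face. This point is 30 mm above that face when tight. z: outward along the spindle; x: along the bar (its angle differs each time).
- clamp_nut (a joint): Turn of the nut, rad. 0 is tight; it grows, and the nut loosens, clockwise as seen from outside looking down the spindle onto it (left-hand thread). Starts at 0 to 0.25; counter-clockwise it stops hard at 0. Stiff (0.1 N m), stays where left, rises 12 mm a turn, up to 9.5 rad. Its nose (30 mm across, 3.5 mm long) sits in a recess of the C-washer and locks it till about 1.8 rad.
- c_washer: Loose black steel C-washer, 0.4 kg, flat on the flange under the nut: disc 80 mm across, 8 mm thick, with a 19 mm slot open to its -x that straddles the 16 mm stud; a flat tail 26 mm wide ends 86 mm from the middle at +x, up the slope, on the robot's side. Origin: middle of the disc's underside; z outward along the spindle. It comes out by sliding some 65 mm along +x in its own plane, then it can be lifted off.
- washer_pin (a point): Point on the axis of the round bright pin by which the C-washer is drawn, 34 mm above the washer's underside. The pin, 16 mm thick, stands square on the tail 76 mm from the disc's middle, from 8 to 58 mm above the underside; axes as the C-washer's. The nut's bar sweeps to 46 mm from its axis.
- stud_foot (a point): Foot of the 16 mm stud, on the spindle's axis, level with the flange's upper face, on which the C-washer lies; z outward along the spindle.
- tray_large (a point): Middle of the floor of the large, empty compartment of an open steel tray, which stands fixed beside the positioner, on its left or right. Tray 200 x 300 mm (x, y), walls 34 mm high, 3 mm thick. A wall across it leaves this compartment, 194 mm in x by 206 mm in y, and a small one at +y with a spacer and a bolt in it. z up; the floor is 3 mm above the bench.
- spacer: Loose steel ring, 52 mm across, 28 mm high, in the small compartment; leave it. Origin: centre of its underside.
- bolt: Loose dark steel bolt, 85 mm long, lying in the small compartment; leave it.
- tumbler: Drinking glass standing on the bench between and beyond the positioner and the tray, 72 mm across, 105 mm high; leave it standing. Origin: centre of its foot.
- tape: Tape measure, 72 x 42 x 66 mm, standing on the bench between the robot and the work; leave it. Origin: centre of its foot.
There are look-alikes about, which are no part of the job. Of the things shaped like the c_washer, the black one is meant.

How it is judged (in metres and radians):
On the way, in this order (a step that is already met when the one before it is completed fails the run):
1. the nut is slackened clockwise while the C-washer is still round the stud (value of joint clamp_nut above 2 rad and distance between c_washer and stud_foot below 0.012 m), for 0.2 s.
2. the C-washer is off the stud (distance between c_washer and stud_foot above 0.075 m), for 0.1 s.
At the end, for the whole second after the job is handed in: the C-washer lies flat, pin up (within 0.06 rad) and at rest on the floor of the tray's large compartment (underside within 5 mm of it), and the clamp nut is still slackened by more than 2.0 rad (value of joint clamp_nut above 2 rad and x of c_washer in the frame of tray_large between -0.09 and 0.09 m and y of c_washer in the frame of tray_large between -0.095 and 0.095 m and z of c_washer in the frame of tray_large between -0.004 and 0.005 m and angle between c_washer's own z axis and vertical below 0.06 rad and linear speed of c_washer below 0.02 m/s); the robot touches nothing.
It fails at once if the C-washer is dropped (moves faster than 0.7 m/s with no finger on it) (linear speed of c_washer above 0.7 m/s and contact force between the fingers and c_washer below 0.3 N).
It fails at once if the glass is tipped or moved by over 30 mm (angle between tumbler's own z axis and vertical above 0.4 rad or distance of tumbler from where it was at the start of the episode above 0.03 m).
It fails at once if the tape measure, the spacer or the bolt is moved by over 30 mm (distance of any of tape, spacer, bolt from where it was at the start of the episode above 0.03 m).
It also fails if it takes over 72 s, if anything falls off the work surface, if the arm or the gripper's body presses on something with over 40 N, if the wrist force passes 120 N, or if a joint passes its speed limit or range.

ROBOT

A 7-joint arm with a two-finger parallel gripper is mounted at the origin on the work surface. World frame = base frame: x ahead of the robot, y to its left, z up, the work surface at z = 0. Lengths are in mm, angles in rad, forces in N, time in s.
With the tool pointing down it reaches from about 425 to 975 mm from the base axis. Payload 16.7 kg.
Tool frame: the origin (TCP) lies on the centre line of the jaws, within the pads' length; the fingertips stand 8 mm ahead of it and the grasp point (between the pads) lies 11 mm behind it (ctrl.nose_length is the distance from the TCP to the fingertips, in mm); z points along the fingers, y is the direction in which the jaws open and shut (so a half turn about z gives the same grasp; the last joint's range is limited). The gripper opens to 85 mm and grips with 20 to 120 N. Pads are 22 mm wide; open, the fingers measure 114 mm over their backs; the gripper's body (76 mm by 85 mm) begins 54 mm behind the grasp point. The pads swing forward as they close: fully open they stand 13 mm farther back than shut.
Start: joints at [1.042, 0.426, 0.074, 1.606, -0.034, 1.111, -0.067], TCP at [249.585, -627.123, 239.302] pointing down, gripper open.
Joint ranges: [-2.85, 2.85], [-0.5, 2.14], [-1.23, 1.37], [0.21, 2.46], [-1.02, 4.16], [0.16, 2.05], [-2.73, 2.73]. Speed limits (rad/s): [1.89, 1.89, 2.39, 2.39, 3.01, 3.01, 3.01].

INTERFACE

Orientations are given as a unit quaternion [w, x, y, z].
In Python, from station import ctrl gives the robot as it stands. Calls block until the motion is done:
- ctrl.move_to(position, orientation): joint-space move of the TCP to a pose.
- ctrl.line_to(position, feed=150, ori=None, until_force=None): straight line of the TCP; ori=None keeps the orientation; feed is the mean speed in mm/s. With until_force (N) it stops when the force on the tool has changed by that much, and returns True; else False.
- ctrl.movej(angles): joint-space move.
- ctrl.move_gripper(opening, effort=None): finger opening in mm; effort is the grip in N (None keeps the last); returns when the fingers have stopped.
- ctrl.sleep(seconds).
- ctrl.solve_ik(position, orientation): joint angles nearest the present ones, or None.
- ctrl.state(): the state.
- ctrl.grab_frame(name): name is "side" or "top"; returns (picture, depth): 420x560x3 uint8, red, green, blue; 420x560 float32, mm along the optical axis (not along the pixel's ray), 0 where there is no reading.
- ctrl.calibration(name): a dict with "mtx" (3x3 intrinsics, pixels), "D" ([k1, k2, p1, p2, k3] as OpenCV has them; the pictures are not rectified), "cam_to_world" (4x4, takes a point from camera to world coordinates). Camera axes: x right, y down, z forward; pixel columns grow to the right and rows downward; lengths in mm; the calibration is good to about 2 mm. A picture is of the moment at which its call begins. calibration takes no time and is no camera call.
A pose or a line that the arm cannot do raises ctrl.MotionError and nothing moves.
- ctrl.sign_off(): hands the job in, once; it reports no verdict.
The state is a dict: "time_s": time; "joints": joint angles; "joint_vel": joint speeds; "tau": joint torques, N m; "tool_pos": TCP position; "eef_rot": TCP orientation; "ft_force": force on the tool from outside, world axes, zero at the start; "ft_torque": the same for the moment, N m; "opening": finger opening in mm.
Only numpy, scipy, OpenCV 4.12 (cv2) and the standard library are available. Lean on these libraries where they do the work, as an engineer would, in place of code of your own. Each camera call takes 0.05 s, during which the arm holds its last target.

## Working session

There is one attempt and no reset: what is moved stays moved. The work goes in short steps, each a Python script; the robot and the scene stay as the last script left them, time stands still between calls to the robot, and variables do not carry over. Pictures are saved under pics/ and viewed, and the job is handed in when it is done.

```bash
mkdir -p pics; ls; cat > h.py <<'E'
import numpy as np, cv2
from station import ctrl
def grab(n):
    p,d=ctrl.grab_frame(n); np.savez(f'pics/{n}.npz',p=p,d=d); return p,d
def load(n):
    z=np.load(f'pics/{n}.npz'); return z['p'],z['d']
def w(n,d,u,v):
    c=ctrl.calibration(n); u=np.atleast_1d(u).astype(float);v=np.atleast_1d(v).astype(float)
    z=d[v.round().astype(int),u.round().astype(int)]
    q=cv2.undistortPoints(np.stack([u,v],1)[:,None],np.array(c['mtx']),np.array(c['D']))[:,0]
    P=np.c_[q*z[:,None],z]; T=np.array(c['cam_to_world'])
    return P@T[:3,:3].T+T[:3,3]
def proj(n,P):
    c=ctrl.calibration(n);T=np.linalg.inv(np.array(c['cam_to_world']))
    return cv2.projectPoints(np.atleast_2d(P).astype(float),cv2.Rodrigues(T[:3,:3])[0],T[:3,3],np.array(c['mtx']),np.array(c['D']))[0][:,0]
E
python3 - <<'E'
from h import *
for n in('side','top'):
    p,d=grab(n); cv2.imwrite(f'pics/{n}0.png',p[...,::-1]); print(n,np.round(ctrl.calibration(n)['cam_to_world'],2).tolist())
E
```

```text
pics
side [[-1.0, -0.0, 0.03, 467.55], [-0.03, 0.57, -0.82, 829.95], [-0.02, -0.82, -0.57, 787.54], [0.0, 0.0, 0.0, 1.0]]
top [[0.01, -0.99, 0.16, 334.93], [-1.0, -0.01, 0.01, -42.15], [-0.0, -0.16, -0.99, 1303.6], [0.0, 0.0, 0.0, 1.0]]
```

View pics/side0.png

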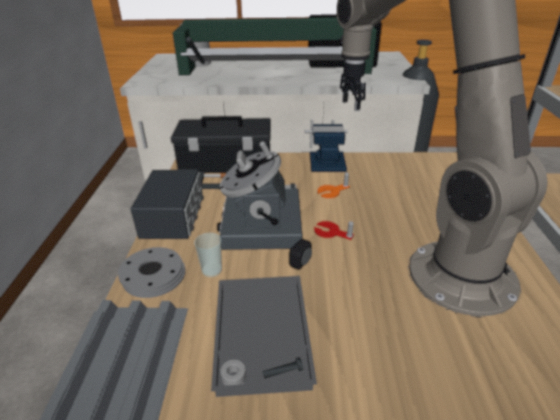

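View pics/top0.png

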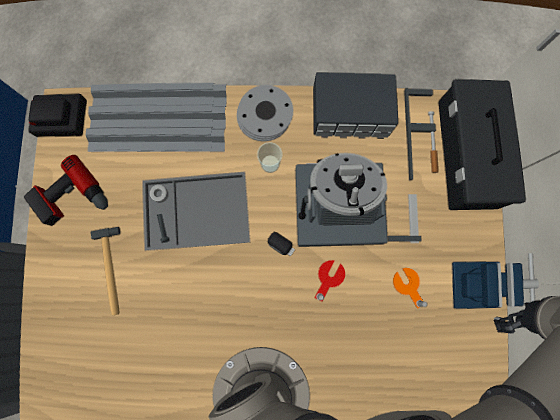

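```bash
python3 - <<'E'
from h import *
p,d=load('top'); c=p[140:260,285:405]; cv2.imwrite('pics/tc.png',cv2.resize(c,(600,600),interpolation=cv2.INTER_CUBIC)[...,::-1])
p,d=load('side'); c=p[135:255,205:325]; cv2.imwrite('pics/sc.png',cv2.resize(c,(600,600),interpolation=cv2.INTER_CUBIC)[...,::-1])
E
```

```text
(no output)
```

View pics/tc.png

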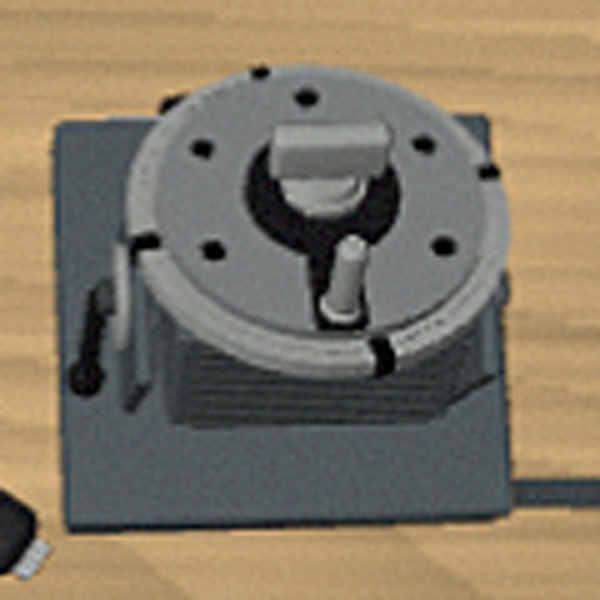

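View pics/sc.png

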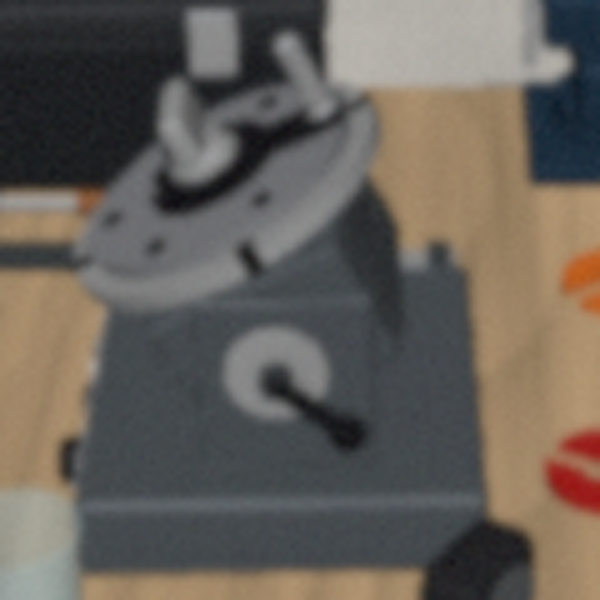

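```bash
python3 - <<'E'
from h import *
p,d=load('top')
def full(n,d):
    v,u=np.mgrid[0:420,0:560]; return w(n,d,u.ravel(),v.ravel()).reshape(420,560,3)
W=full('top',d)
def pt(x,y): 
    return 285+(x)/5,140+(y)/5
# flange face sample points (crop px)
S=[(180,200),(175,250),(220,300),(260,290),(260,110),(360,110),(450,190),(470,220),(420,280),(400,270),(220,190),(440,165),(200,180),(420,200),(255,310),(400,310)]
P=np.array([W[int(round(b)),int(round(a))] for a,b in [pt(*s) for s in S]])
c=P.mean(0);n=np.linalg.svd(P-c)[2][2]; n*=np.sign(n[2])
print(P.round(0).tolist(),n,np.degrees(np.arccos(n[2])),((P-c)@n).round(1))
# all points in box: region growing
box=W[150:215,308:390].reshape(-1,3); m=np.abs((box-c)@n)<3; Q=box[m]
for _ in range(3):
    cq=Q.mean(0);n=np.linalg.svd(Q-cq)[2][2];n*=np.sign(n[2]);Q=box[np.abs((box-cq)@n)<2]
print(len(Q),cq,n,np.degrees(np.arccos(n[2])), np.degrees(np.arctan2(n[1],n[0])))
for nm,q in dict(bar_l=(280,150),bar_r=(380,145),bar_m=(330,150),bartl=(285,130),bartr=(385,128),pin_top=(352,243),base_tl=(65,130),base_bl=(75,520),base_br=(505,510)).items():
    a,b=pt(*q); print(nm,W[int(round(b)),int(round(a))].round(1))
for nm,q in dict(tray_tl=(144,180),tray_bl=(147,249),tray_tr=(245,173),tray_br=(249,242),fl=(210,210),div=(176,212),ftl=(185,185),fbr=(240,235),tum=(270,155),tape=(281,242)).items(): print(nm,W[q[1],q[0]].round(1))
E
```

```text
[[588.0, -154.0, 205.0], [559.0, -150.0, 218.0], [532.0, -171.0, 229.0], [537.0, -191.0, 231.0], [644.0, -199.0, 178.0], [645.0, -253.0, 180.0], [595.0, -294.0, 207.0], [579.0, -303.0, 210.0], [543.0, -272.0, 230.0], [548.0, -262.0, 231.0], [594.0, -175.0, 203.0], [610.0, -291.0, 200.0], [599.0, -164.0, 204.0], [589.0, -277.0, 210.0], [525.0, -187.0, 238.0], [526.0, -259.0, 240.0]] [0.43441832 0.02795592 0.90027729] 25.805460626084013 [ 0.1 -1.1 -3.9 -0.4 -1.2 -1.   1.  -4.1 -0.6  2.6  0.4  0.9  3.8  1.1
  1.   1.4]
1468 [ 591.05898499 -224.72675831  205.45340595] [0.43651637 0.01565188 0.89956016] 25.8996882285599 2.0535370100820467
bar_l [ 605.2 -199.7  245.9]
bar_r [ 607.5 -249.4  250. ]
bar_m [ 604.7 -224.3  249.4]
bartl [ 613.8 -201.4  252.5]
bartr [ 614.5 -251.5  252.8]
pin_top [ 547.3 -225.3  293.2]
base_tl [ 663.4 -101.1   59.2]
base_bl [ 434.6 -107.4   61.6]
base_br [ 442.1 -354.4   61.6]
tray_tl [624.5 363.2  27.9]
tray_bl [415.8 340.3  32.3]
tray_tr [645.7  55.5  38.3]
tray_br [441.   39.5  33.5]
fl [ 5.392e+02  1.620e+02 -2.000e-01]
div [530.  263.2  11.7]
ftl [615.6 241.9   1.3]
fbr [464.   68.7   3.9]
tum [711.9 -17.5   4. ]
tape [439.7 -53.3  61.9]
```

```bash
cat >> h.py <<'E'
def ray_plane(n,u,v,c0,nn):
    c=ctrl.calibration(n);T=np.array(c['cam_to_world'])
    q=cv2.undistortPoints(np.array([[[u,v]]],float),np.array(c['mtx']),np.array(c['D']))[0,0]
    r=T[:3,:3]@np.r_[q,1];o=T[:3,3]; return o+r*((c0-o)@nn)/(r@nn)
def frame(n,az):
    x=np.array([np.cos(az),np.sin(az),0]);x-=n*(x@n);x/=np.linalg.norm(x);return np.c_[x,np.cross(n,x),n]
def circ(r,z): 
    t=np.linspace(0,2*np.pi,73);return np.c_[r*np.cos(t),r*np.sin(t),0*t+z]
def overlay(name,O,R,Rw,bar,out,box,k=5,lift=0,woff=0):
    p,d=load(name);a,b,c,e=box;im=cv2.resize(p[b:e,a:c],None,fx=k,fy=k,interpolation=cv2.INTER_CUBIC)[...,::-1].copy()
    def dr(P,RR,col):
        q=(proj(name,O+P@RR.T)-[a,b])*k+(k-1)/2; cv2.polylines(im,[np.round(q).astype(int)],False,col,1)
    dr(circ(86,0),R,(0,255,0));dr(circ(40,8),Rw,(0,255,255));dr(np.array([[76.,0,8],[76,0,58]]),Rw,(0,0,255));dr(circ(8,58)+[76,0,0],Rw,(0,0,255))
    dr(np.array([[0.,0,0],[0,0,60]]),R,(255,255,0))
    cb,sb=np.cos(bar),np.sin(bar)
    for z in(21,52):
        for s in(8,):
            Q=np.array([[30,8],[-30,8],[-30,-8],[30,-8],[30,8]])@np.array([[cb,sb],[-sb,cb]]);dr(np.c_[Q,np.full(5,z+lift)],R,(255,0,255))
    cv2.imwrite(out,im)
E
cat > m.py <<'E'
from h import *
n=np.array([np.sin(np.radians(26))*np.cos(np.radians(1.9)),np.sin(np.radians(26))*np.sin(np.radians(1.9)),np.cos(np.radians(26))])
c0=np.array([591.06,-224.73,205.45])
O=ray_plane('top',285+321/5-.4,140+197/5-.4,c0,n)
R=frame(n,np.radians(181.9))
Rw=R; bar=np.radians(90)
E
python3 - <<'E'
from m import *
print(O)
overlay('top',O,R,Rw,bar,'pics/ot.png',(285,140,405,260))
overlay('side',O,R,Rw,bar,'pics/os.png',(205,135,325,255))
E
```

```text
[ 592.00487031 -225.69760508  205.00505633]
```

View pics/ot.png

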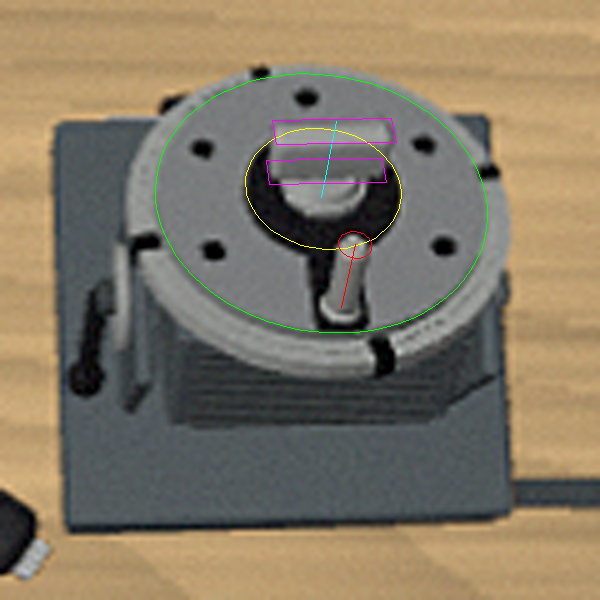

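View pics/os.png

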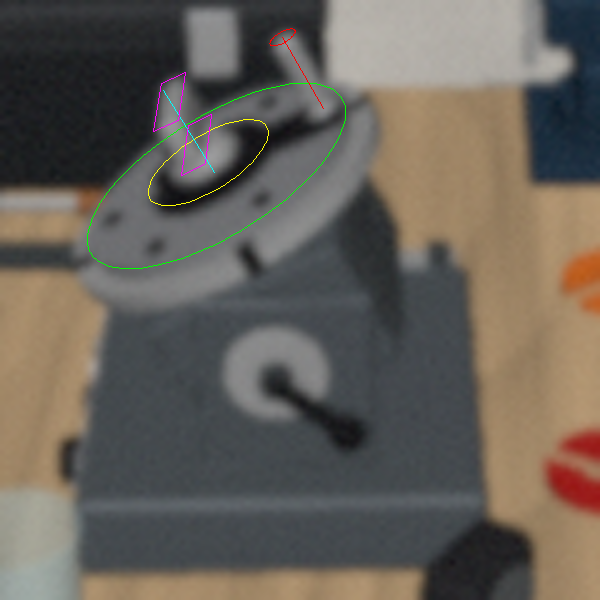

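```bash
cat > fit.py <<'E'
from m import *
from scipy.optimize import least_squares
T={60:(443,245),120:(424,144),180:(307,97),240:(203,148),300:(214,250)}
S={60:(268,102),180:(112,218),240:(155,247),300:(262,200)}
f=lambda q,a,b:np.array([a,b])+(np.array(q)-2)/5
def res(x):
    O=x[:3];Rr=frame(n,np.radians(181.9));r=[]
    for nm,D,a,b in(('top',T,285,140),('side',S,205,135)):
        for k,q in D.items():
            t=np.radians(k)+x[3]
            P=O+Rr@np.array([x[4]*np.cos(t),x[4]*np.sin(t),0]); r+=list(proj(nm,P)[0]-f(q,a,b))
    for nm,q,a,b in(('top',(352,243),285,140),('side',(288,38),205,135)):
        P=O+Rr@np.array([76*np.cos(x[5]),76*np.sin(x[5]),58]); r+=list(proj(nm,P)[0]-f(q,a,b))
    return np.array(r)
s=least_squares(res,[*O,0,66,0]);print(s.x.round(3),res(s.x).round(2))
E
python3 fit.py
```

```text
[ 5.92253e+02 -2.25865e+02  2.05029e+02 -1.00000e-03  6.80080e+01
 -1.80000e-02] [ 0.12  0.29  0.08  0.1  -0.11  0.17 -0.14  0.05 -0.07  0.17  0.05  0.04
  0.3  -0.    0.08 -0.04 -0.15 -0.18  0.03  0.18 -1.3  -0.04]
```

```bash
cat >> m.py <<'E'
O=np.array([592.25,-225.87,205.03]); Rw=frame(n,np.radians(181.9-1)); bar=np.radians(92)
E
python3 - <<'E'
from m import *
overlay('side',O,R,Rw,bar,'pics/os2.png',(230,135,280,175),k=14)
overlay('top',O,R,Rw,bar,'pics/ot2.png',(330,155,375,210),k=10)
print(O+Rw@[76,0,58], O+Rw@[76,0,34])
E
```

```text
[ 549.35469954 -225.8164892   290.46998089] [ 538.83957624 -226.16531177  268.89892378]
```

View pics/os2.png

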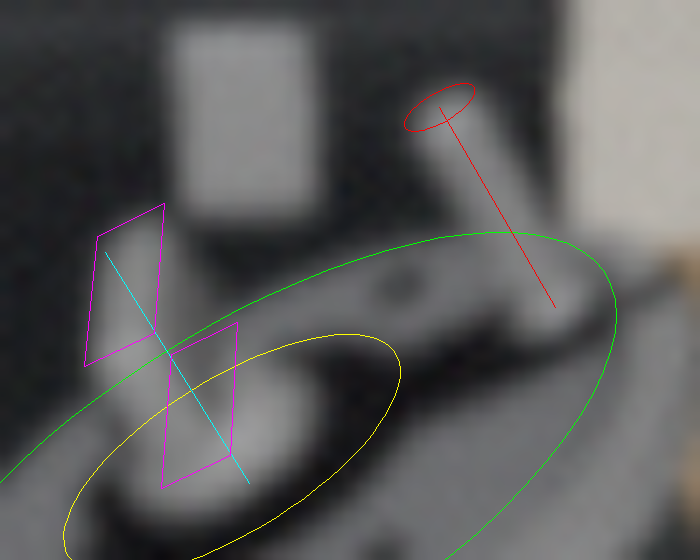

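View pics/ot2.png

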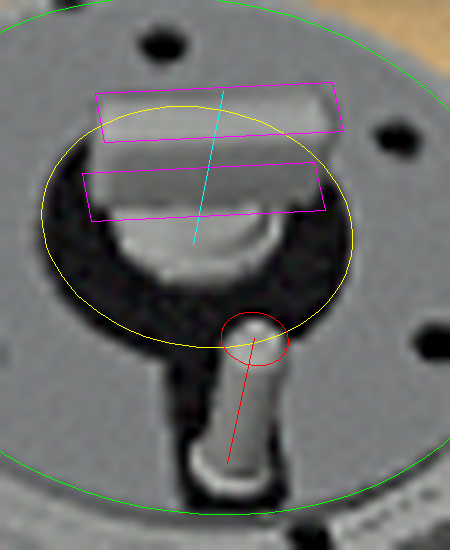

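```bash
python3 - <<'E'
from m import *
from scipy.optimize import least_squares
def tri(t,s):
    t=np.array([330,155])+(np.array(t)-4.5)/10; s=np.array([230,135])+(np.array(s)-6.5)/14
    r=least_squares(lambda P:np.r_[proj('top',P)[0]-t,proj('side',P)[0]-s],O); return r.x.round(1),r.fun.round(2), (R.T@(r.x-O)).round(1)
print('pin tip',tri((256,330),(458,105)))
print('flange foot',tri((232,466),(545,305)))
print(R.T@(np.array([547.3,-225.3,293.2])-O))
print('bar top',tri((215,112),(138,225)), R.T@(np.array([614,-226,252.6])-O))
# full depth top points on bar & pin
p,d=load('top')
v,u=np.mgrid[155:210,330:375]; W=w('top',d,u.ravel(),v.ravel()); L=(W-O)@R
m=(L[:,2]>40)&(np.hypot(L[:,0],L[:,1])<40); print('bar',m.sum(),L[m].min(0),L[m].max(0)); 
q=L[m][:,:2]; q=q-q.mean(0); a=np.linalg.svd(q)[2][0]; print(np.degrees(np.arctan2(a[1],a[0])),np.median(L[m],0), np.percentile(L[m],95,axis=0))
m=(L[:,2]>15)&(L[:,0]>55); print('pin',m.sum(),np.median(L[m],0)); print(L[m][np.argsort(L[m][:,2])].round(0).tolist())
E
```

```text
pin tip (array([ 548.8, -225.9,  291.5]), array([-0.04,  0.99, -1.15, -0.22]), array([77. , -1.4, 58.7]))
flange foot (array([ 527.9, -227.9,  244.9]), array([ 0.02, -0.47,  0.54,  0.1 ]), array([75.3, -0.1,  7.6]))
[79.01277887 -2.06001189 59.56100593]
bar top (array([ 611. , -221.6,  266.6]), array([-0.  ,  0.01, -0.01, -0.  ]), array([10. , -3.6, 63.6])) [ 1.31916651  0.85105366 52.28307381]
bar 171 [ -7.60888466 -30.64402713  40.30003377] [10.14507031 30.72812231 56.5600766 ]
91.59893222510526 [ 3.79105245 -2.41028478 50.3636349 ] [ 8.94414486 24.96270235 53.84662574]
pin 99 [80.84521971 -2.05261602 46.00989746]
[[79.0, -6.0, 16.0], [83.0, 3.0, 16.0], [83.0, -2.0, 16.0], [83.0, -4.0, 16.0], [83.0, 1.0, 17.0], [81.0, 6.0, 18.0], [78.0, -9.0, 19.0], [82.0, -4.0, 19.0], [76.0, -8.0, 19.0], [82.0, 3.0, 20.0], [83.0, 0.0, 20.0], [79.0, -7.0, 20.0], [84.0, -2.0, 22.0], [81.0, -5.0, 22.0], [81.0, 5.0, 23.0], [82.0, 0.0, 23.0], [82.0, 2.0, 24.0], [82.0, -3.0, 24.0], [80.0, -7.0, 25.0], [81.0, -5.0, 26.0], [81.0, -3.0, 26.0], [78.0, -7.0, 27.0], [83.0, 2.0, 29.0], [84.0, 4.0, 30.0], [78.0
[... 792 characters left out ...]
.0, 53.0], [77.0, -6.0, 53.0], [77.0, -8.0, 53.0], [80.0, -4.0, 54.0], [83.0, 1.0, 54.0], [81.0, 6.0, 54.0], [84.0, 3.0, 54.0], [81.0, 3.0, 54.0], [78.0, 1.0, 54.0], [81.0, 1.0, 55.0], [79.0, 3.0, 55.0], [72.0, -3.0, 55.0], [79.0, 6.0, 56.0], [82.0, -2.0, 56.0], [73.0, -6.0, 56.0], [79.0, -4.0, 56.0], [77.0, 3.0, 57.0], [71.0, -3.0, 57.0], [77.0, -4.0, 58.0], [81.0, -2.0, 58.0], [78.0, 1.0, 58.0], [75.0, 3.0, 58.0], [72.0, -1.0, 59.0], [73.0, 1.0, 59.0], [76.0, -2.0, 59.0], [79.0, -2.0, 60.0], [79.0, 5.0, 60.0], [79.0, -7.0, 60.0], [77.0, 1.0, 60.0], [707.0, -192.0, 877.0], [707.0, -192.0, 877.0], [707.0, -192.0, 877.0], [707.0, -192.0, 877.0], [707.0, -192.0, 877.0], [707.0, -192.0, 877.0]]
```

```bash
cat >> m.py <<'E'
from scipy.spatial.transform import Rotation as Ro
bar=np.radians(91.5)
def quat(M):
    q=Ro.from_matrix(M).as_quat(); return [float(q[3]),*map(float,q[:3])]
def tool(ang,sg=1,nn=n,RR=R):  # jaw direction at angle ang in RR frame
    y=sg*(RR@np.array([np.cos(ang),np.sin(ang),0])); z=-RR[:,2]; return quat(np.c_[np.cross(y,z),y,z])
def P(x,y,z,RR=R): return (O+RR@np.array([x,y,z],float)).tolist()
E
python3 - <<'E'
from m import *
print(ctrl.nose_length)
for sg in(1,-1):
    for th in np.arange(0,3.01,.5):
        j=ctrl.solve_ik(P(0,0,32+12*th/6.283),tool(bar-np.pi/2-th,sg)); print(sg,th,None if j is None else np.round(j,2))
    for h in(60,150,200): 
        j=ctrl.solve_ik(P(0,0,h),tool(bar-np.pi/2,sg)); print(h,None if j is None else np.round(j,2))
    for q in((76,25),(176,25),(176,150)):
        j=ctrl.solve_ik(P(q[0],0,q[1],Rw),tool(0,sg,RR=Rw)); print('pin',q,None if j is None else np.round(j,2))
E
```

```text
8.0
1 0.0 [-0.4   0.96  1.2   1.4  -0.56  1.68 -2.28]
1 0.5 [ 0.77  0.84 -1.03  1.3   0.62  1.82  2.46]
1 1.0 [ 0.76  0.84 -1.03  1.3   0.62  1.82  1.96]
1 1.5 [ 0.57  0.71 -0.63  1.31  0.4   1.7   1.63]
1 2.0 [ 0.52  0.69 -0.53  1.32  0.35  1.68  1.17]
1 2.5 [ 0.46  0.67 -0.43  1.32  0.3   1.66  0.71]
1 3.0 [ 0.38  0.65 -0.29  1.32  0.24  1.64  0.27]
60 [-0.38  0.95  1.2   1.34 -0.55  1.73 -2.3 ]
150 [-0.31  0.94  1.2   1.11 -0.54  1.91 -2.35]
200 [-0.25  0.94  1.2   0.96 -0.56  2.02 -2.38]
pin (76, 25) [-0.46  0.83  1.2   1.56 -0.45  1.61 -2.32]
pin (176, 25) [-0.55  0.6   1.21  1.72 -0.26  1.56 -2.38]
pin (176, 150) [-0.49  0.6   1.21  1.44 -0.25  1.81 -2.4 ]
-1 0.0 [ 0.36  0.65 -0.25  1.34  0.22  1.63  0.14]
-1 0.5 [ 0.27  0.64 -0.1   1.34  0.15  1.61 -0.3 ]
-1 1.0 [ 0.21  0.63 -0.02  1.35  0.11  1.6  -0.76]
-1 1.5 [ 0.23  0.64 -0.04  1.34  0.12  1.61 -1.27]
-1 2.0 [ 0.16  0.64  0.07  1.35  0.07  1.6  -1.73]
-1 2.5 [ 0.12  0.64  0.13  1.35  0.04  1.6  -2.2 ]
-1 3.0 [ 0.06  0.64  0.24  1.35 -0.01  1.59 -2.66]
60 [ 0.35  0.65 -0.25  1.28  0.21  1.68  0.15]
150 [ 0.31  0.68 -0.23  1.06  0.21  1.87  0.17]
200 [ 0.28  0.71 -0.21  0.91  0.21  1.98  0.19]
pin (76, 25) [ 0.4   0.51 -0.25  1.5   0.2   1.59  0.12]
pin (176, 25) [ 0.46  0.34 -0.26  1.66  0.19  1.6   0.17]
pin (176, 150) [ 0.41  0.37 -0.24  1.38  0.18  1.85  0.18]
```

```bash
python3 - <<'E'
from m import *
q=tool(bar-np.pi/2,-1)
s=ctrl.state(); p=list(s['tool_pos']); p[2]=420
ctrl.line_to(p,feed=250)
ctrl.move_gripper(46,60)
ctrl.move_to(P(0,0,160),q)
ctrl.line_to(P(0,0,75),feed=150)
s=ctrl.state(); print(s['time_s'],np.round(s['joints'],2),s['ft_force'],s['opening'])
for nme in('side','top'):
    p,d=grab(nme); 
p,_=load('side'); cv2.imwrite('pics/s1.png',cv2.resize(p[80:240,190:350],(640,640),interpolation=cv2.INTER_CUBIC)[...,::-1])
E
```

```text
4.2667 [ 0.36  0.65 -0.29  1.24  0.23  1.72  0.14] [ 0.81543468  0.70175535 -0.56069544] 45.98738189758959
```

View pics/s1.png

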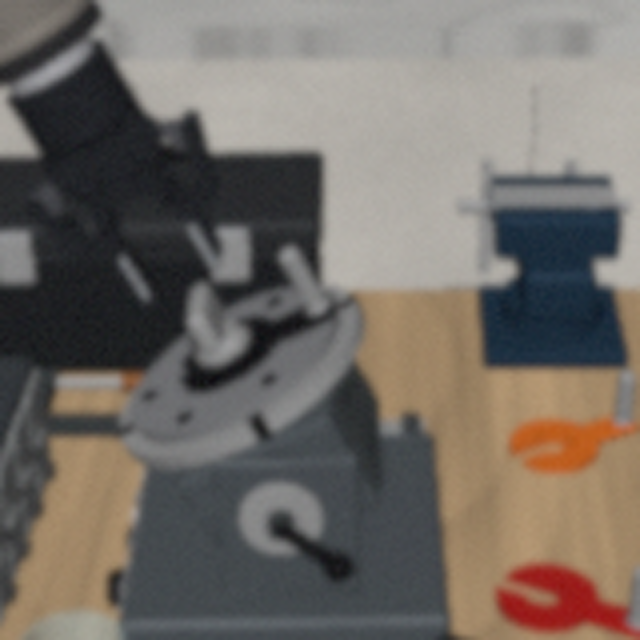

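```bash
python3 - <<'E'
from m import *
f0=np.array(ctrl.state()['ft_force'])
print(ctrl.line_to(P(0,0,33),feed=80,until_force=12))
ctrl.move_gripper(10,60)
s=ctrl.state(); print(s['time_s'],s['opening'],np.array(s['ft_force'])-f0,np.round(R.T@(np.array(s['tool_pos'])-O),1))
p,d=grab('side'); cv2.imwrite('pics/s2.png',cv2.resize(p[80:240,190:350],(640,640),interpolation=cv2.INTER_CUBIC)[...,::-1])
p,d=grab('top'); cv2.imwrite('pics/t2.png',cv2.resize(p[120:240,285:405],(600,600),interpolation=cv2.INTER_CUBIC)[...,::-1])
E
```

```text
False
5.4167 15.210176283225703 [6.96342988 1.08856652 0.04252097] [-0.8 -0.1 33.8]
```

View pics/s2.png

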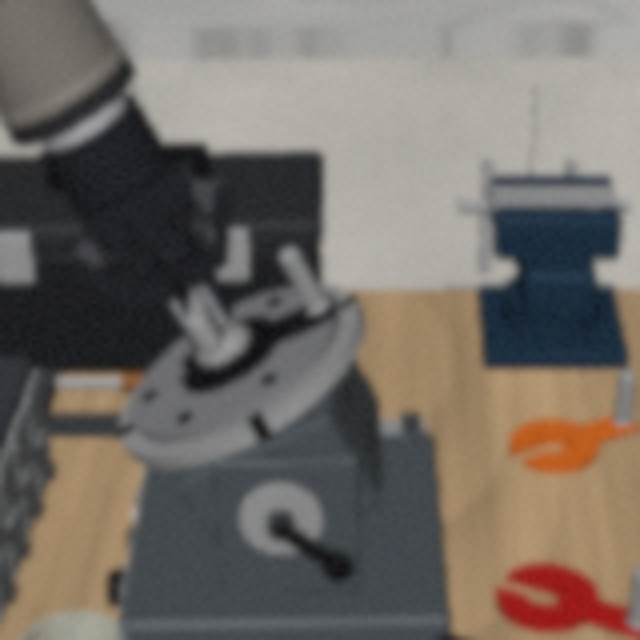

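```bash
python3 - <<'E'
from m import *
ox=-1.3
for th in np.arange(.2,.81,.2):
    ctrl.line_to(P(ox,0,33+12*th/6.283),feed=8,ori=tool(bar-np.pi/2-th,-1))
    s=ctrl.state(); print(round(th,2),round(s['time_s'],2),np.round(R.T@np.array(s['ft_force']),1),np.round(R.T@np.array(s['ft_torque']),2),round(s['opening'],1),round(s['joints'][6],2),np.round(R.T@(np.array(s['tool_pos'])-O),1))
E
```

```text
0.2 5.87 [ 4.6 -0.5  4.5] [-0.18 -0.61 -0.06] 15.3 -0.06 [-1.  -0.1 34.2]
0.4 6.22 [ 4.6 -1.1  5.8] [-0.21 -0.63 -0.1 ] 15.0 -0.24 [-1.  -0.1 34.5]
0.6 6.57 [ 4.3 -0.8  4.5] [-0.29 -0.66 -0.06] 15.2 -0.42 [-1.  -0.2 34.9]
0.8 6.92 [ 4.3 -1.2  5.7] [-0.32 -0.63 -0.04] 14.7 -0.6 [-1.  -0.2 35.3]
```

```bash
python3 - <<'E'
from m import *
ox=-1.3
for th in np.arange(1.0,2.71,.2):
    th=min(th,2.7)
    ctrl.line_to(P(ox,0,33+12*th/6.283),feed=8,ori=tool(bar-np.pi/2-th,-1))
    s=ctrl.state(); print(round(th,2),round(s['time_s'],2),np.round(R.T@np.array(s['ft_force']),1),np.round(R.T@np.array(s['ft_torque']),2),round(s['opening'],1),round(s['joints'][6],2),np.round(R.T@(np.array(s['tool_pos'])-O),1))
p,d=grab('side'); cv2.imwrite('pics/s3.png',cv2.resize(p[80:240,190:350],(640,640),interpolation=cv2.INTER_CUBIC)[...,::-1])
E
```

```text
1.0 7.27 [ 4.1 -0.9  5.4] [-0.39 -0.65 -0.04] 15.0 -0.78 [-1.  -0.3 35.7]
1.2 7.62 [ 4.1 -0.8  5.3] [-0.43 -0.57 -0.09] 15.1 -0.97 [-1.  -0.3 36.1]
1.4 7.97 [ 3.  -0.7  4.6] [-0.48 -0.49 -0.05] 14.8 -1.15 [-1.1 -0.3 36.5]
1.6 8.32 [ 4.3 -1.8  4. ] [-0.44 -0.45 -0.07] 14.9 -1.33 [-1.1 -0.4 36.9]
1.8 8.67 [ 3.8 -1.7  4.3] [-0.48 -0.34 -0.03] 15.1 -1.51 [-1.1 -0.4 37.2]
2.0 9.02 [ 4.  -2.6  4.4] [-0.46 -0.29 -0.07] 15.0 -1.69 [-1.2 -0.4 37.6]
2.2 9.37 [ 3.  -1.3  4.6] [-0.46 -0.24 -0.05] 14.9 -1.87 [-1.2 -0.4 38. ]
2.4 9.72 [ 2.4 -1.7  4.3] [-0.42 -0.13 -0.06] 15.2 -2.05 [-1.3 -0.4 38.4]
2.6 10.07 [ 2.8 -0.9  3.5] [-0.33 -0.1  -0.06] 14.9 -2.23 [-1.3 -0.4 38.8]
```

View pics/s3.png

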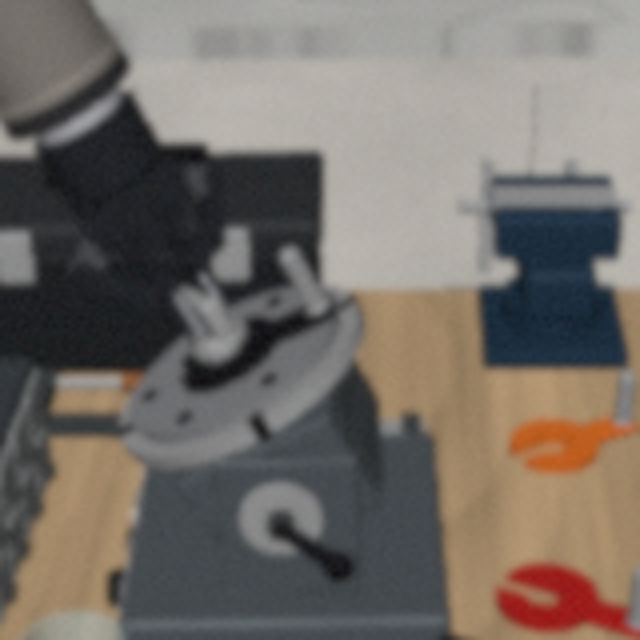

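```bash
python3 - <<'E'
from m import *
s=ctrl.state(); q=s['eef_rot']; M=Ro.from_quat([q[1],q[2],q[3],q[0]]).as_matrix(); y=-(R.T@M[:,1]); print(np.degrees(np.arctan2(y[1],y[0])), 1.5-np.degrees(2.6))
ctrl.move_gripper(40)
ctrl.line_to(P(-1.3,0,180),feed=200)
qp=tool(0,-1,RR=Rw)
ctrl.move_to(P(76,0,180,Rw),qp)
s=ctrl.state();print(s['time_s'],np.round(s['joints'],2))
p,d=grab('top'); cv2.imwrite('pics/t4.png',cv2.resize(p[120:240,285:405],(600,600),interpolation=cv2.INTER_CUBIC)[...,::-1])
p,d=grab('side'); cv2.imwrite('pics/s4.png',cv2.resize(p[80:240,190:350],(640,640),interpolation=cv2.INTER_CUBIC)[...,::-1])
E
```

```text
-147.44908686373998 -147.46902673401405
13.45 [ 0.35  0.56 -0.25  1.14  0.2   1.91  0.14]
```

View pics/s4.png

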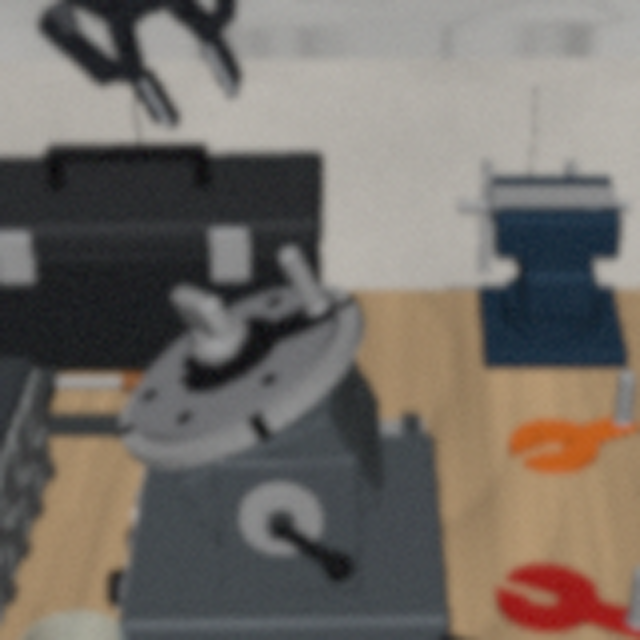

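View pics/t4.png

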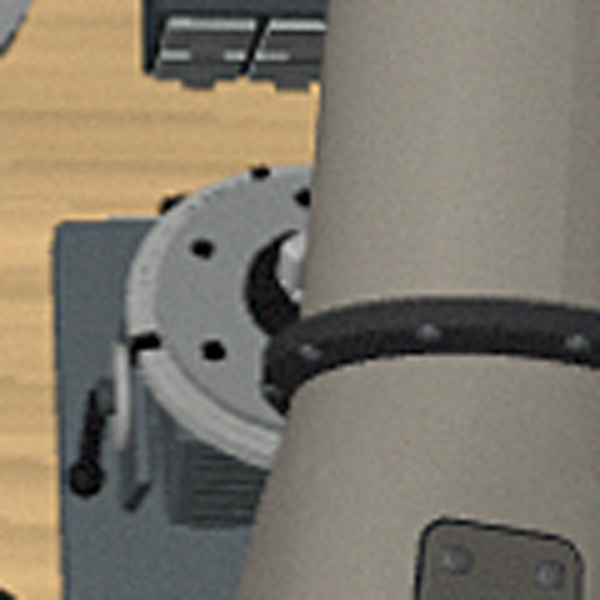

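```bash
python3 - <<'E'
from m import *
ctrl.line_to(P(76,0,80,Rw),feed=200)
f0=np.array(ctrl.state()['ft_force'])
print(ctrl.line_to(P(76,0,27,Rw),feed=80,until_force=12))
ctrl.move_gripper(8,100)
s=ctrl.state(); print(s['time_s'],s['opening'],Rw.T@(np.array(s['ft_force'])-f0),np.round(Rw.T@(np.array(s['tool_pos'])-O),1))
p,d=grab('side'); cv2.imwrite('pics/s5.png',cv2.resize(p[80:240,190:350],(640,640),interpolation=cv2.INTER_CUBIC)[...,::-1])
E
```

```text
False
15.3667 13.73335034133321 [-3.44254426 -0.2215265   6.83974381] [75.5 -0.  27.8]
```

View pics/s5.png

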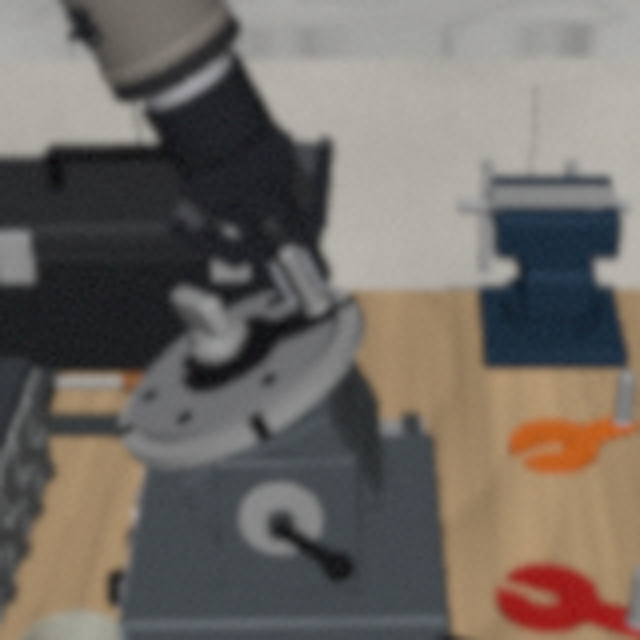

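```bash
python3 - <<'E'
from m import *
for x in(84,100):
    h=ctrl.line_to(P(x,0,27.5,Rw),feed=30,until_force=45)
    s=ctrl.state(); print(h,s['time_s'],s['opening'],Rw.T@np.array(s['ft_force']),np.round(Rw.T@(np.array(s['tool_pos'])-O),1))
p,d=grab('side'); cv2.imwrite('pics/s6.png',cv2.resize(p[80:240,190:350],(640,640),interpolation=cv2.INTER_CUBIC)[...,::-1])
E
```

```text
False 15.8333 13.490523164133428 [ 2.70123609 -1.07073127  5.74244017] [84.2 -0.1 27.8]
False 16.5167 13.706287357863724 [-1.51164731  0.28032671  6.80384311] [99.8  0.  27.7]
```

View pics/s6.png

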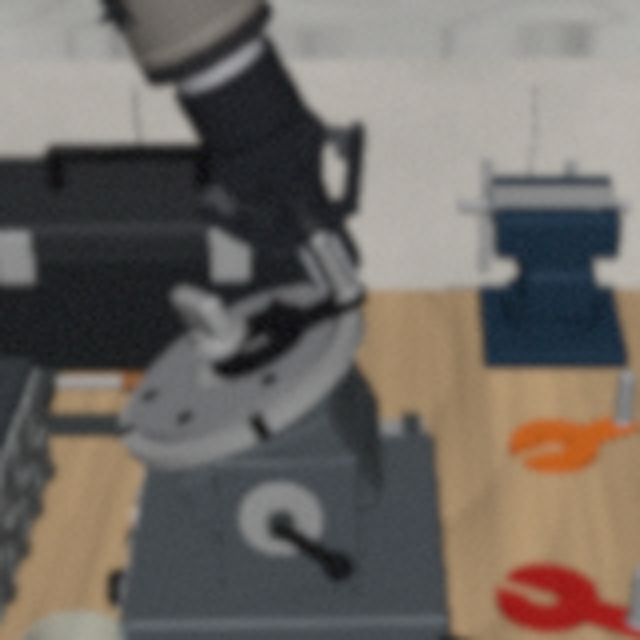

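Sliding freely. Carry on out and lift, and refine the tray from the earlier measurements.

```bash
python3 - <<'E'
from m import *
h=ctrl.line_to(P(162,0,28,Rw),feed=60,until_force=45); print(h)
s=ctrl.state(); print(s['time_s'],s['opening'],Rw.T@np.array(s['ft_force']),np.round(Rw.T@(np.array(s['tool_pos'])-O),1))
if not h:
    ctrl.line_to(P(165,0,130,Rw),feed=80)
    s=ctrl.state(); print(s['time_s'],s['opening'],np.array(s['ft_force']),s['tool_pos'])
p,d=grab('side'); cv2.imwrite('pics/s7.png',cv2.resize(p[80:240,190:350],(640,640),interpolation=cv2.INTER_CUBIC)[...,::-1])
p,d=grab('top'); cv2.imwrite('pics/t7.png',cv2.resize(p[150:270,130:270],None,fx=5,fy=5,interpolation=cv2.INTER_CUBIC)[...,::-1])
E
```

```text
False
17.75 13.591350899601617 [-1.56986086  0.57058811 -3.51342399] [161.9  -0.   27.7]
19.175 13.838472508111655 [ 0.44989315  0.01286928 -4.85960594] [ 500.65939356 -225.7469337   393.81600199]
```

View pics/s7.png

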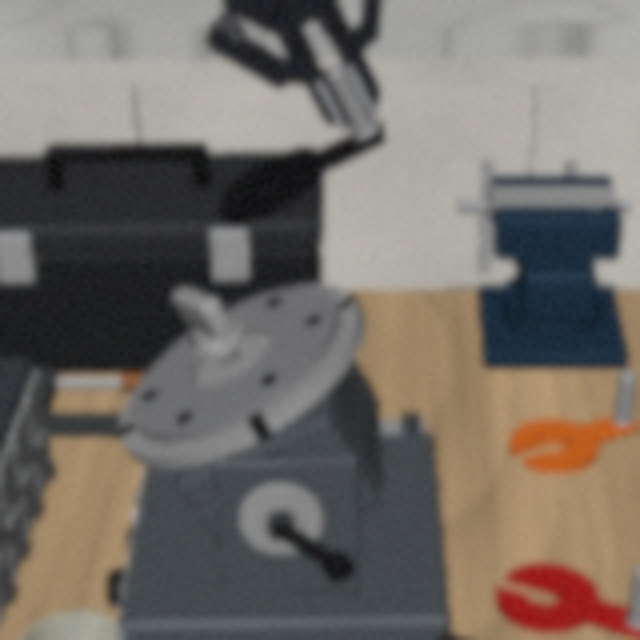

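View pics/t7.png

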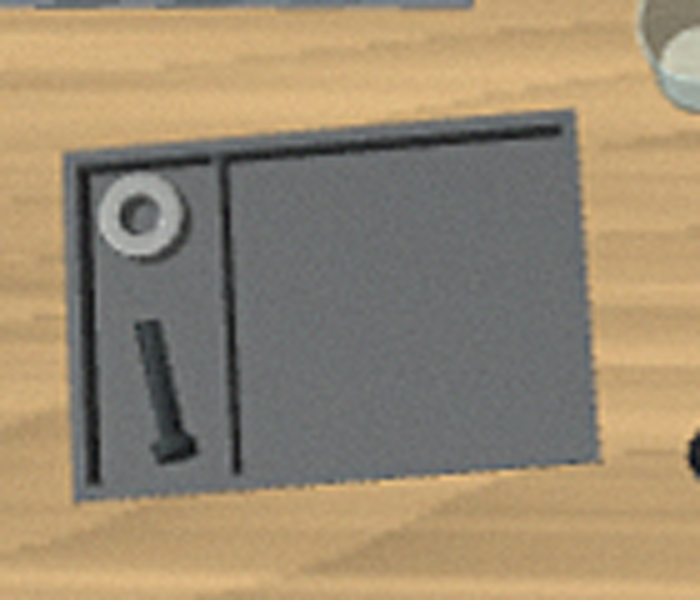

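```bash
python3 - <<'E'
from m import *
C=[ray_plane('top',130+(a-2)/5,150+(b-2)/5,np.array([0,0,34.]),np.array([0,0,1.])) for a,b in((65,153),(575,110),(602,463),(77,502))]
C=np.array(C);print(C.round(1)); L=np.linalg.norm(np.diff(np.r_[C,C[:1]],axis=0),axis=1);print(L)
y=(C[0]-C[1])+(C[3]-C[2]);yaw=np.arctan2(-y[0],y[1]);c=C.mean(0);print(np.degrees(yaw),c)
x=(C[0]-C[3])+(C[1]-C[2]);print(np.degrees(np.arctan2(x[1],x[0])))
ey=np.array([-np.sin(yaw),np.cos(yaw)]);print('large',c[:2]-ey*(150-3-103))
# overlay washer vs tool
s=ctrl.state(); tp=np.array(s['tool_pos'])
O2=tp-Rw@[75.5,0,27.8]
overlay('side',O2,R,Rw,0,'pics/os3.png',(230,80,290,140),k=10)
E
```

```text
[[622.5 365.6  34. ]
 [651.1  57.1  34. ]
 [440.4  36.5  34. ]
 [412.6 345.7  34. ]]
[309.78508758 211.69544721 310.36416145 210.82131631]
5.214730171307246 [531.64480483 201.20915891  34.        ]
5.4969301583778964
large [535.64390363 157.39127206]
```

View pics/os3.png

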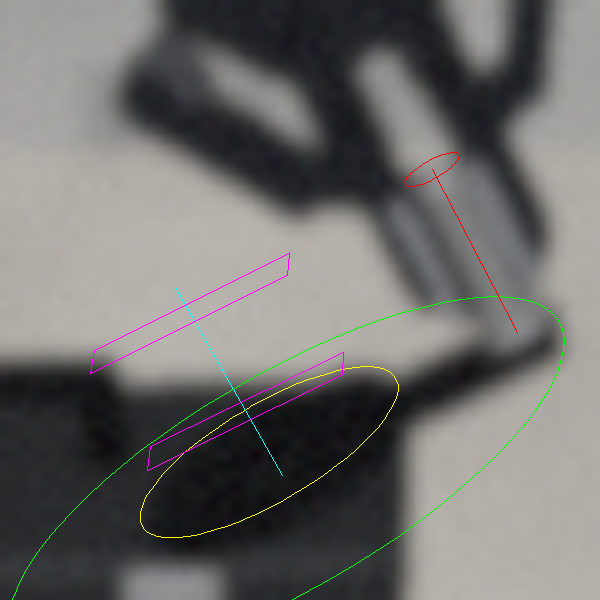

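```bash
cat >> m.py <<'E'
TL=np.array([535.6,157.4,3.]);az=np.radians(185.3);RT=frame(np.array([0,0,1.]),az)
qd=tool(0,-1,RR=RT); disc=TL-RT@[20,0,0]; pin=disc+RT@[75.5,0,0]
E
python3 - <<'E'
from m import *
print(disc,pin,np.round(ctrl.solve_ik([*pin[:2],40],qd),2))
ctrl.line_to([pin[0],pin[1],300],feed=120,ori=qd)
ctrl.line_to([pin[0],pin[1],130],feed=100)
s=ctrl.state(); print(s['time_s'],s['opening'],s['ft_force'],s['tool_pos'])
p,d=grab('side'); cv2.imwrite('pics/s8.png',cv2.resize(p[190:400,150:360],(630,630),interpolation=cv2.INTER_CUBIC)[...,::-1])
p,d=grab('top'); cv2.imwrite('pics/t8.png',cv2.resize(p[130:270,130:290],None,fx=4,fy=4,interpolation=cv2.INTER_CUBIC)[...,::-1])
E
```

```text
[555.51449396 159.24741175   3.        ] [480.33727925 152.2734324    3.        ] [-0.08  0.47 -0.42  2.12  0.32  0.62 -0.64]
24.525 13.784065439465365 [ 0.06632068 -0.62444878 -5.30213683] [480.64433914 152.35808958 130.45540626]
```

View pics/s8.png

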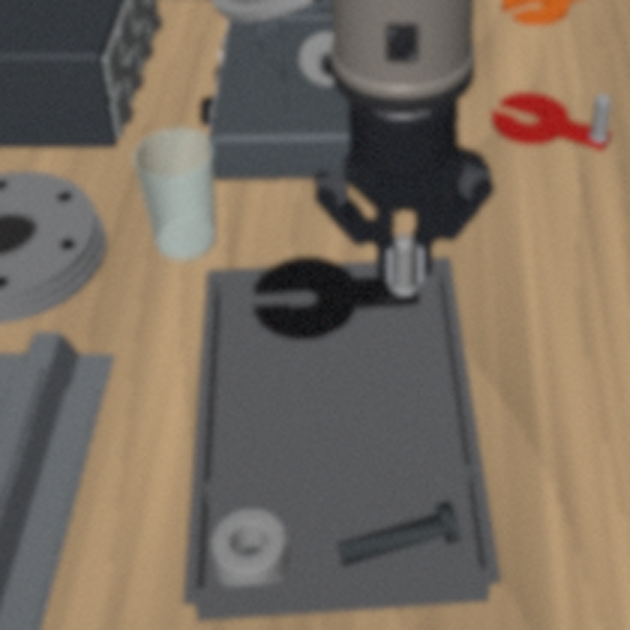

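View pics/t8.png

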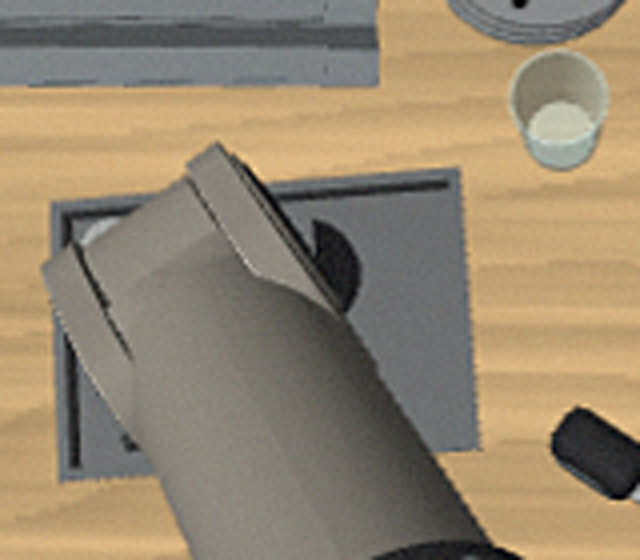

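```bash
python3 - <<'E'
from m import *
ctrl.line_to([pin[0],pin[1],45],feed=80)
h=ctrl.line_to([pin[0],pin[1],26],feed=12,until_force=8)
s=ctrl.state(); print(h,s['time_s'],s['opening'],s['ft_force'],s['ft_torque'],s['tool_pos'])
p,d=grab('side'); cv2.imwrite('pics/s9.png',cv2.resize(p[250:400,190:340],(600,600),interpolation=cv2.INTER_CUBIC)[...,::-1])
E
```

```text
True 26.9417 13.82884214226838 [-1.32931416  0.53846372  7.56167279] [-0.10609589  0.19983385  0.02655993] [480.3058512  152.25250277  30.65585891]
```

View pics/s9.png

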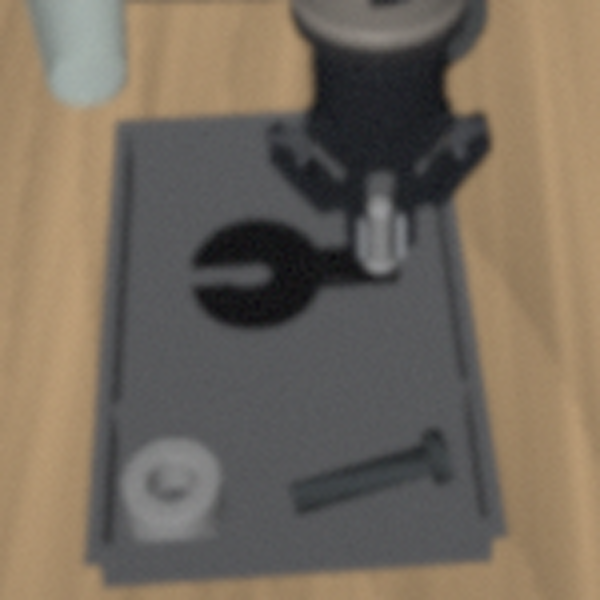

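Contact came at TCP z = 30.7, against 30.8 expected. Now to release and retreat.

```bash
python3 - <<'E'
from m import *
ctrl.move_gripper(34)
ctrl.sleep(.2)
ctrl.line_to([pin[0],pin[1],150],feed=80)
ctrl.line_to([pin[0]-20,pin[1]-150,330],feed=200)
a=ctrl.state()['joints']
ctrl.line_to([450,-350,400],feed=250)
s=ctrl.state(); print(s['time_s'],s['ft_force'])
p,d=grab('side'); cv2.imwrite('pics/s10.png',p[...,::-1])
p,d=grab('top'); cv2.imwrite('pics/t10.png',cv2.resize(p[130:270,130:290],None,fx=4,fy=4,interpolation=cv2.INTER_CUBIC)[...,::-1])
v,u=np.mgrid[160:250,165:250]; W=w('top',d,u.ravel(),v.ravel()); col=p[160:250,165:250].reshape(-1,3).max(1)
m=(col<45)&(W[:,2]>2)&(W[:,2]<25)
Q=(W[m]-TL)@RT; k=np.hypot(Q[:,0]+20,Q[:,1])<37
A=np.c_[Q[k][:,:2],np.ones(k.sum())];c=np.linalg.lstsq(A,Q[k][:,2],rcond=None)[0];print(k.sum(),c, Q[k].mean(0),Q.min(0),Q.max(0))
E
```

```text
32.0833 [ 0.44064824  0.31639082 -0.25169528]
353 [-4.10508689e-03  4.72277077e-03  7.80370468e+00] [-16.01453302  -0.04885412   7.869215  ] [-9.99367394e+01 -1.41009586e+02 -1.34317101e-01] [90.05620132 97.5632353  21.03580683]
```

View pics/s10.png

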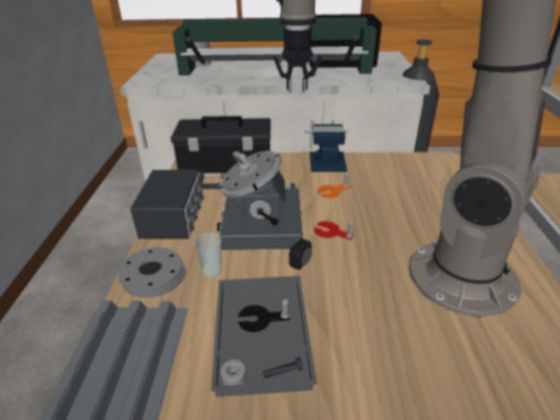

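View pics/t10.png

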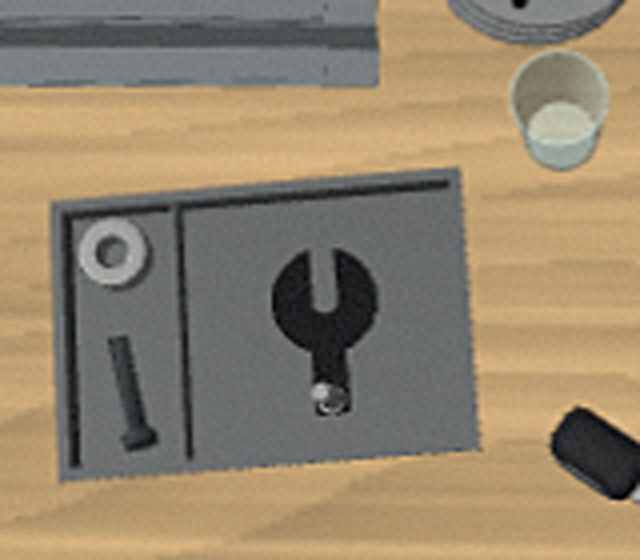

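```bash
python3 -c "
from h import *
ctrl.sign_off()"
```

```text
the job is handed in; nothing more can be done
```

The flange is released. I turned the clamp nut 2.6 rad clockwise, drew the C-washer out by its pin and laid it in the tray's large compartment. I handed the job in at about 32 s; the hand-in reports no verdict.

**Last checks, from the camera pictures:**
- **C-washer:** it lies pin up on the floor, near the middle of the large compartment. A plane fitted to the depth readings of its disc shows a tilt below 0.01 rad. Its upper face is about 7.9 mm above the floor, which matches its 8 mm thickness.
- **Nut:** the gripper's own orientation gave the 2.6 rad. The bar looked turned in the side picture, and I did not touch the nut after letting go. I did not measure its angle again at the end.
- **Other things:** the glass, the tape measure, the spacer and the bolt look to be where they started. I judged this by eye and did not measure it.
- **Robot:** the arm was clear of everything and read almost no force at the tool.

**Disagreements:** the two cameras differed by 1 to 2 mm on where the nut and pin are, about their stated accuracy. The nut sat roughly 1 mm from my estimate. I moved the turning axis by 1.3 mm, and the force at the tool stayed below about 8 N while turning.

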